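# Lift the sprouted tulip bulb with the tongs and hold it over its pot

## Robot

A 6-joint arm with a two-finger parallel gripper is mounted at the origin on the work surface. World frame = base frame: x ahead of the robot, y to its left, z up, the work surface at z = 0. Lengths are in m, angles in rad, forces in N, time in s.
With the tool pointing down it reaches from about 0.4 to 0.925 m from the base axis. Payload 12.5 kg.
Tool frame: the origin (TCP) lies at the very end of the fingers, on their centre line; the grasp point (between the pads) lies 19 mm behind it; z points along the fingers, y is the direction in which the jaws open and shut (so a half turn about z gives the same grasp; the last joint's range is limited). The gripper opens to 95 mm and grips with 3 to 60 N. Pads are 20 mm wide; open, the fingers measure 119 mm over their backs; the gripper's body (75 mm by 180 mm) begins 59 mm behind the grasp point.
Start: joints at [-1.443, 0.491, 1.559, -0, 1.092, -0.106], TCP at [0.145, -0.608, 0.215] pointing down, gripper open.
Joint ranges: [-3.1, 3.1], [-0.84, 2.19], [0.05, 2.79], [-1.13, 4.28], [0.06, 2.93], [-2.69, 2.69]. Speed limits (rad/s): [2.22, 2.22, 2.79, 3.14, 3.14, 3.14].

## Interface

Orientations are given as [roll, pitch, yaw] about the fixed x, y, z axes, in that order (R = Rz(yaw) Ry(pitch) Rx(roll)).
In Python, from plant import manip, imaging, order gives the robot as it stands.
- The arm moves only by the tool arm_command, never from a script. Its argument "commands" is one flat list of numbers, 6 for each row, row after row: the shift along the world's x, y, z scaled (see below), then the turn, a rotation vector about the world's x, y, z scaled (see below). A call has 1 to 12 rows; each row is the pose to reach, as a shift and turn from the pose commanded when the call began; what a row does not reach only later rows make up. The controller multiplies each number of a shift by 40 cm and each number of a turn by 45 degrees. A row lasts 1/8 s, in which the tool goes at most 62.5 mm and 10.7 degrees, less where a joint would pass 70% of its speed; a pose out of reach is approached as far as the arm can. A call with a number of a shift or a turn outside -1 to 1 is refused whole. A call with a gripper value outside its range is refused whole. "grip" is the closure, from 0 (fully open) to 1 (shut), set as the call begins (left out, the last holds). The fingers move at their own pace and stop on an object; "squeeze" is the grip in N (left out, the last holds). Time passes only in rows, so rows that repeat a pose let the fingers close. It gives the time, the measured TCP pose, the force and the opening at its end, in the units of the state.
- manip.state(): the state, without advancing time (a new reading comes with each control period).
- imaging.snapshot(name): name is "side" or "top"; returns a dict with "pixels" (384x512x3 uint8, red, green, blue), "intrinsics" (3x3 intrinsics, pixels), "distortion" ([k1, k2, p1, p2, k3] as OpenCV has them; the pictures are not rectified), "view" (4x4, takes a point from world to camera coordinates). Camera axes: x right, y down, z forward; pixel columns grow to the right and rows downward; lengths in m; the calibration is good to about 2 mm. A picture is of the moment at which its call begins. There is no depth.
- order.hand_in(): hands the job in, once; it reports no verdict.
The state is a dict: "clock": time; "joint_pos": joint angles; "dq": joint speeds; "tau": joint torques, N m; "eef_pos": TCP position; "ee_rot": TCP orientation; "ft_force": force on the tool from outside, world axes, zero at the start; "ft_torque": the same for the moment, N m; "grip_width": opening from 0.0 (shut) to 1.0 (fully open).
Only numpy, scipy, OpenCV 4.12 (cv2) and the standard library are available. Lean on these libraries where they do the work, as an engineer would, in place of code of your own. Each camera call takes 0.05 s, during which the arm holds its last target.

## Task

Tulip bulbs irritate the skin, so they are handled with the tongs, never with the gripper itself. Pick up the tongs from the bench, close their jaws on the bulb with the green shoot, lift it out of the cell tray and carry it over the empty clay pot. Finish while still holding it there in the tongs, shoot up and still, clear above the middle of the pot's mouth but no more than a hand's breadth over it, and leave the other two bulbs, the dibber and the jar undisturbed.

Things in the scene. Friction and masses are not known exactly. Their poses are not given: they have to be found in the camera images.
- tongs_grip (a point): Sprung steel tongs, 254 mm long, 26 mm high, 105 g, lying flat; the jaws open sideways. Point: midway between the two green grip pads, 13 mm above the underside, 110 mm ahead of the pivot at the tail and near the balance point. x runs to the jaws, y across (the way the arms close), z up. Pads 84 mm long, 26 mm high; over the pads it is 61 mm open, 44 mm with a bulb in the jaws, 29 mm shut.
- tongs_jaws (a point): Middle of the tongs' mouth, half-way between the two jaws and half-way up them, 110 mm ahead (+x) of tongs_grip on the same axes. The jaws are shallow upright steel cups, 38 mm long and 20 mm high; the gap between them is 75 mm at rest, narrows about 2 mm for each 1 mm squeezed at the pads, and is 40 mm on a bulb.
- tongs_left: Left arm of the tongs (+y side) with its jaw; origin on the pivot at the tail, on the underside. The arms are linked, close evenly and spring open: they push back with 5 N at the pads when open, 8 N when closed on a bulb. Squeezed to 55 mm over the pads they are carried with the jaws still open; 20 to 30 N holds a bulb firmly, under 10 N may not.
- tongs_right: Right arm of the tongs (-y side) with its jaw; origin on the pivot at the tail, on the underside.
- sprouted_bulb_mid (a point): The bulb to lift: brown, drop-shaped, 40 mm across and 46 mm high, about 35 g, with a green shoot rising to 65 mm. This point is on its axis at its widest band (which runs from 13 to 21 mm above its flat underside), 17 mm above the underside; z points up the shoot. It stands loose in one of the three cells of the tray's near row.
- bulb_a_mid (a point): A brown bulb like it but with no shoot, 40 mm across, 51 mm high with its dry tip, in another near-row cell; the point is 17 mm above its underside. Leave it.
- bulb_b_mid (a point): A second brown bulb with no shoot, the same size, in the remaining near-row cell; the point is 17 mm above its underside. Leave it.
- tray: Black cell tray, fixed, 154 mm (x) by 274 mm (y), top 45 mm above the bench; origin under its centre, x away from the robot at yaw 0. Two rows of three round cells 42 mm wide, 4 mm deep: the near row (x = -36 mm; y = -85, 0, +85 mm) holds the three bulbs, the far row (x = +36 mm) is empty. The bulbs' widest bands are about 58 mm above the bench.
- pot_mouth (a point): Centre of the mouth of the empty clay pot, level with its rim, 95 mm above the bench. The pot is fixed, 114 mm across the rim, with clay pebbles in the bottom.
- dibber_mid (a point): Middle of a blue dibber with a wooden cross-handle (60 mm wide), 177 mm long, 25 mm thick, lying on the bench. Leave it.
- label_jar: Glass jar with a green cap, 60 mm across, 85 mm high, standing on the bench; origin under its centre. Leave it.
There are look-alikes about, which are no part of the job. Leave any blue look-alike of the part that bears sprouted_bulb_mid alone. Of the things that look like the part that bears pot_mouth, the smaller one is meant.

How it is judged:
On the way, in this order (a step that is already met when the one before it is completed fails the run):
1. the tongs are held in the gripper, lifted off the bench, with the bulb still in its cell (height (world z) of tongs_grip above 0.03 m and contact force between the fingers and tongs above 1 N and distance of sprouted_bulb_mid from where it was at the start of the episode below 0.015 m and contact force between tongs and sprouted_bulb below 0.1 N), for 0.2 s.
2. the sprouted bulb is off the tray, pinched between the two jaws (contact force between each of tongs_left, tongs_right and sprouted_bulb above 0.5 N and contact force between tray and sprouted_bulb below 0.02 N and height (world z) of sprouted_bulb_mid above 0.085 m), for 0.2 s.
At the end, for the whole second after the job is handed in: Gripper holds the tongs, both jaws press on the sprouted bulb; its widest band is within 30 mm of the pot's axis, 22 to 130 mm above the rim, upright within 0.5 rad, under 30 mm/s; bulb and tongs clear of the pot; other bulbs within 15 mm, dibber and jar within 30 mm of their starts (horizontal distance between sprouted_bulb_mid and pot_mouth below 0.03 m and z of sprouted_bulb_mid in the frame of pot_mouth between 0.022 and 0.13 m and angle between sprouted_bulb_mid's own z axis and vertical below 0.5 rad and linear speed of sprouted_bulb below 0.03 m/s and contact force between each of tongs_left, tongs_right and sprouted_bulb above 0.5 N and contact force between the fingers and tongs above 1 N and contact force between each of tongs, sprouted_bulb and pot below 0.1 N and distance of each of bulb_a_mid, bulb_b_mid from where it was at the start of the episode below 0.015 m and distance of each of dibber_mid, label_jar from where it was at the start of the episode below 0.03 m); the arm keeps its last pose, push and grip.
It fails at once if the gripper or arm touches the sprouted bulb (contact force between any of the fingers, the arm and sprouted_bulb above 0.3 N).
It fails at once if another bulb is disturbed (distance of any of bulb_a_mid, bulb_b_mid from where it was at the start of the episode above 0.02 m).
It fails at once if the dibber or the jar is disturbed (distance of any of dibber_mid, label_jar from where it was at the start of the episode above 0.04 m).
It also fails if it takes over 48 s, if anything falls off the work surface, if the arm or the gripper's body presses on something with over 40 N, if the wrist force passes 120 N, or if a joint passes its speed limit or range.

## Working session

There is one attempt and no reset: what is moved stays moved. The work goes in short steps, Python scripts to look and compute and a tool call to move; the robot and the scene stay as the last step left them, time stands still between calls to the robot, and variables do not carry over. Pictures are saved under pics/ and viewed, and the job is handed in when it is done.

Besides the shell and the picture viewer there is one more tool, called after ">>>" as name(argument=value, ...) on one line, values as JSON. arm_command: Moves the arm, as the interface text tells. Shifts and turns lie within -1 to 1; 1 stands for 40 cm of shift or 45 degrees of turn. Its arguments: {"type":"object","properties":{"commands":{"type":"array"},"grip":{"type":"number"},"squeeze":{"type":"number"}},"required":["commands"]}

```bash
mkdir -p pics; ls
python3 - <<'E'
from plant import manip, imaging
import cv2
print(manip.state())
for n in ("side","top"):
    s=imaging.snapshot(n)
    cv2.imwrite(f"pics/{n}0.png",s["pixels"][:,:,::-1])
    print(n,s["intrinsics"],s["distortion"],s["view"])
E
```

```text
pics
{'clock': 0.0, 'joint_pos': array([-1.44258556e+00,  4.91584822e-01,  1.55943100e+00, -2.02508441e-05,
        1.09168624e+00, -1.05582833e-01]), 'dq': array([ 1.42021163e-03, -4.50298204e-05, -1.47746417e-03, -6.43266376e-04,
       -4.08699650e-04,  1.80410208e-03]), 'tau': array([-2.40897403e-03, -6.12653947e+01, -2.58188438e+01,  6.93266024e-02,
        4.81971481e-02, -7.80246728e-05]), 'eef_pos': array([ 0.14479152, -0.60775935,  0.2140524 ]), 'ee_rot': array([-3.14048753e+00, -9.90570460e-05,  2.33802890e-01]), 'ft_force': array([ 0.28884115,  0.63620235, -0.05858299]), 'ft_torque': array([-0.02304443, -0.01359818,  0.00395202]), 'grip_width': 1.0021647958533328}
side [[483.80419952   0.         257.65062656]
 [  0.         483.80419952 188.97534591]
 [  0.           0.           1.        ]] [-0.01328077  0.          0.          0.          0.        ] [[-0.95953282 -0.28072211  0.02217806  0.5190817 ]
 [-0.20743339  0.65136392 -0.72986056  0.10925226]
 [ 0.19044201 -0.70492563 -0.6832362   1.37553643]
 [ 0.          0.          0.          1.        ]]
top [[407.70150301   0.         251.06609521]
 [  0.         407.70150301 200.07229988]
 [  0.           0.           1.        ]] [-0.02526052  0.          0.          0.          0.        ] [[-0.02742784 -0.99950809 -0.01520836  0.13444643]
 [-0.98659058  0.02951587 -0.16052366  0.50561374]
 [ 0.16089359  0.01060161 -0.98691482  1.26510122]
 [ 0.          0.          0.          1.        ]]
```

View pics/side0.png

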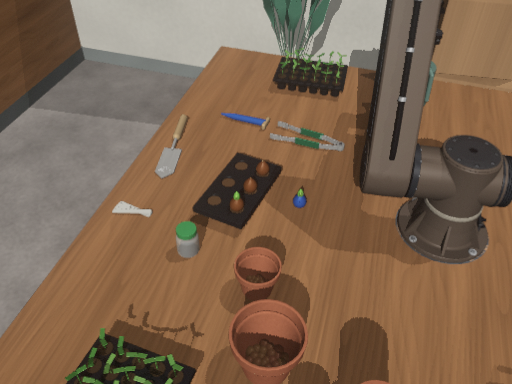

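View pics/top0.png

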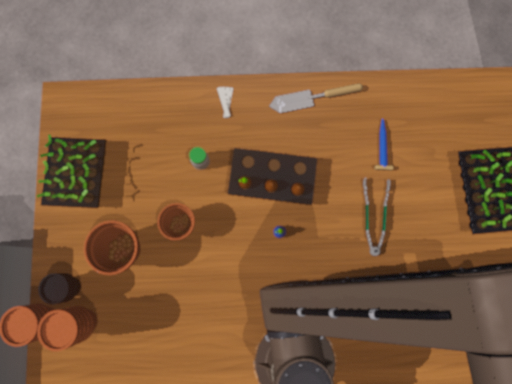

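The sprouted bulb is the leftmost near-row one (top view 245,183). The tongs are at (376,220) with the jaws toward +x. The smaller pot is at (176,221), and the blue decoy bulb is at (280,232).

```bash
cat > h.py <<'E'
import numpy as np, cv2
from plant import manip, imaging
def ray(s,uv):
    K=s["intrinsics"];d=s["distortion"];V=s["view"]
    p=cv2.undistortPoints(np.array(uv,float).reshape(-1,1,2),K,d).reshape(-1,2)
    R=V[:3,:3];c=-R.T@V[:3,3]
    return c,np.c_[p,np.ones(len(p))]@R
def plane(s,uv,z):
    c,d=ray(s,uv);t=(z-c[2])/d[:,2]
    return c+d*t[:,None]
def proj(s,P):
    V=s["view"];r,_=cv2.Rodrigues(V[:3,:3])
    return cv2.projectPoints(np.array(P,float).reshape(-1,3),r,V[:3,3],s["intrinsics"],s["distortion"])[0].reshape(-1,2)
def crop(s,x0,y0,x1,y1,k,name):
    cv2.imwrite(name,cv2.resize(s["pixels"][y0:y1,x0:x1,::-1],None,fx=k,fy=k,interpolation=cv2.INTER_CUBIC))
def comps(m,off=(0,0),mn=5):
    n,l,st,c=cv2.connectedComponentsWithStats(m.astype(np.uint8))
    return [(st[i],c[i]) for i in range(1,n) if st[i,4]>=mn]
E
python3 - <<'E'
from h import *
t=imaging.snapshot("top");s=imaging.snapshot("side")
crop(t,345,165,415,265,6,"pics/t_tongs.png");crop(t,150,140,325,250,4,"pics/t_tray.png")
crop(s,260,110,350,160,8,"pics/s_tongs.png");crop(s,180,145,310,310,3.6 and 3,"pics/s_tray.png")
for n,S in (("top",t),("side",s)):
    h=cv2.cvtColor(S["pixels"],cv2.COLOR_RGB2HSV)
    m=(h[...,0]>45)&(h[...,0]<90)&(h[...,1]>100)&(h[...,2]>40)
    for a,c in comps(m): print(n,a,c.round(1))
E
```

```text
top [ 47 136   5   9  23] [ 49.6 140.7]
top [ 55 139  12   8  46] [ 61.3 141.9]
top [ 85 140  11   9  35] [ 90.4 143.5]
top [ 72 142  12   6  31] [ 77.9 144.1]
top [ 58 149   5  12  40] [ 60.2 154. ]
top [190 148  16  15 196] [197.4 154.9]
top [482 150  12  12  51] [488.1 154.7]
top [ 47 152   7   5  25] [ 50.2 153.8]
top [499 152   5   2   6] [500.8 152.2]
top [ 84 154  11   8  37] [ 89.6 156.8]
top [472 154  14   5  53] [477.8 156.1]
top [504 161   8  12  53] [507.3 166.2]
top [ 67 163   7  12  32] [ 70.6 167.2]
top [490 162  10  13  66] [493.4 167. ]
top [ 83 164   5   9  24] [ 85.4 167.4]
top [476 166   5   2   6] [478.3 166.8]
top [493 173  11  15  78] [497.7 179.4]
top [477 175   9  14  66] [481.1 181.1]
top [ 79 177   7  12  32] [ 82.9 181.8]
top [ 44 179   7   5  22] [ 46.9 181. ]
top [501 178  11   6  45] [506.8 180.4]
top [ 42 191   8   5  24] [ 45.6 193.5]
top [ 82 190   5   5  12] [ 83.6 191.9]
top [481 190  10  27  86] [485.3 205.4]
top [494 191   5   2   6] [496.3 191.8]
top [505 191   7   6  33] [508.6 193.5]
top [ 54 193  10   4  20] [ 58.7 195. ]
top [497 199   8  16
[... 707 characters left out ...]
.1]
side [296 138  23  10 111] [306.7 142.7]
side [233 191   6   8  26] [236.  194.8]
side [298 190   5   6  16] [300.2 192.6]
side [176 221  21  19 299] [185.7 229.9]
side [ 99 328   9  18  79] [102.5 337.5]
side [117 336   7  19  97] [120.2 345.3]
side [ 88 347   9  20  96] [ 91.7 356.2]
side [103 353  13  20 102] [108.7 362.7]
side [126 352  22   6  94] [136.2 354.4]
side [167 354  17  17 113] [173.8 363.4]
side [144 356  22   8 110] [154.6 359.3]
side [ 66 364  21  20 114] [ 76.5 372.6]
side [113 366  23  13 124] [124.5 369.5]
side [ 83 376  21   8  96] [ 91.4 380.2]
side [134 376  18   8  76] [141.4 379.8]
side [165 378   8   6  34] [168.7 381. ]
side [113 380   7   4  23] [115.9 381.6]
```

Run:
```python
import cv2,numpy as np
a=cv2.imread("pics/t_tongs.png");b=cv2.imread("pics/s_tongs.png")
print(a.shape,b.shape)
```

```text
(600, 420, 3) (400, 720, 3)
```

View pics/t_tongs.png

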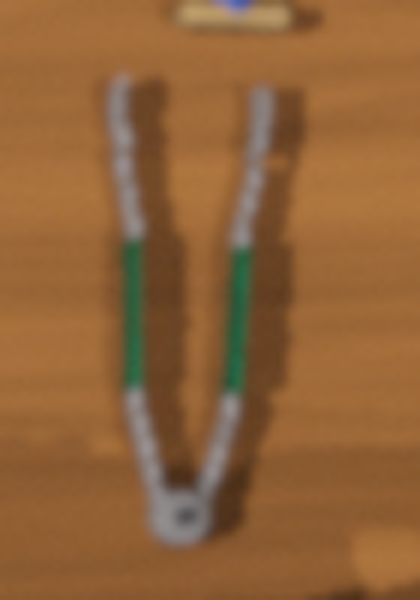

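View pics/t_tray.png

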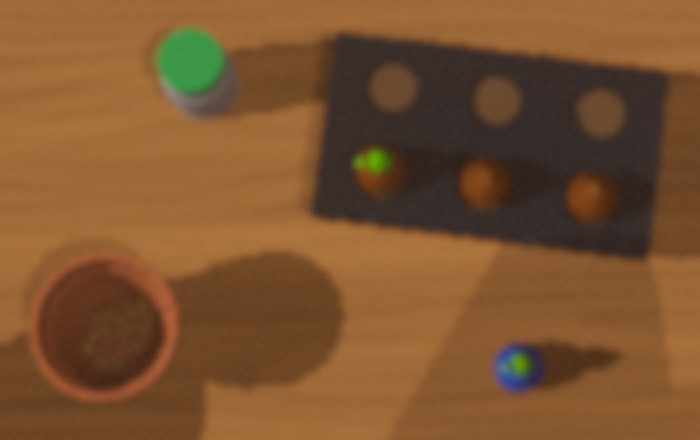

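View pics/s_tongs.png

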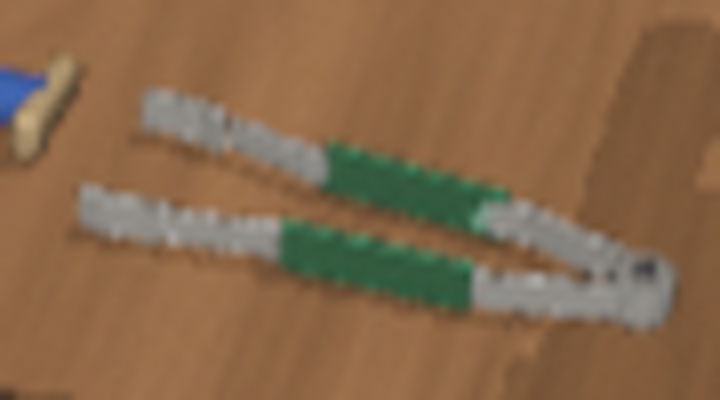

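View pics/s_tray.png

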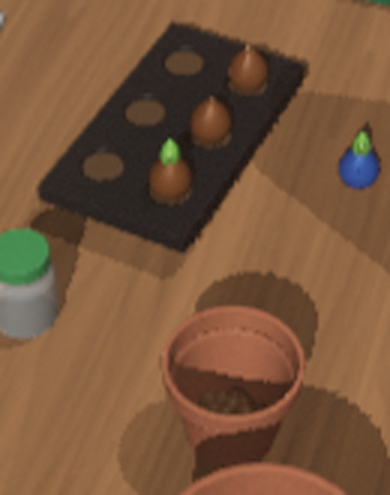

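Run:
```python
from h import *
t=imaging.snapshot("top");s=imaging.snapshot("side")
np.set_printoptions(precision=4,suppress=True)
f=lambda k,o,P:(np.array(P,float)+.5)/k-.5+o
P=f(6,(345,165),[(134,240),(134,390),(242,247),(234,392),(181,516),(122,80),(263,90)])
W=plane(t,P,0.026);print("cam",ray(t,P)[0],ray(s,P)[0]);print("tongs top",W)
print("piv .02", plane(t,P[4:5],.026))
# side view: pad top edges corners
Q=f(8,(260,110),[(330,142),(512,190),(284,220),(474,262),(652,265),(150,90),(85,185)])
print("tongs side top", plane(s,Q,.026))
h=cv2.cvtColor(t["pixels"],cv2.COLOR_RGB2HSV)
# tray
m=((h[...,2]<75)&(h[...,1]<110)).astype(np.uint8);m[:140]=0;m[215:]=0;m[:,:222]=0;m[:,325:]=0
m=cv2.morphologyEx(m,cv2.MORPH_CLOSE,np.ones((15,15)))
c=max(cv2.findContours(m,0,2)[0],key=cv2.contourArea)
w=plane(t,c.reshape(-1,2),.045)
r=cv2.minAreaRect((w[:,:2]*1000).astype(np.float32));print("tray rect",r)
# bulbs
for n,S,box in (("top",t,(225,165,320,205)),("side",s,(190,150,290,225))):
    h=cv2.cvtColor(S["pixels"],cv2.COLOR_RGB2HSV);m=((h[...,1]>120)&(h[...,2]>60)&((h[...,0]<14)|((h[...,0]>28)&(h[...,0]<75))))
    mm=np.zeros_like(m);mm[box[1]:box[3],box[0]:box[2]]=m[box[1]:box[3],box[0]:box[2]]
    for a,c in comps(mm,mn=20): print(n,a,c.round(1))
# pot rim
h=cv2.cvtColor(t["pixels"],cv2.COLOR_RGB2HSV)
# handpicked rim ellipse: x 30..180, y 252..403 in 4x crop
E=f(4,(150,140),[(29,327),(180,327),(104,251),(104,404)])
w=plane(t,E,.095);print("pot",w,w.mean(0))
E=f(3,(180,145),[(162,370),(304,370),(233,308),(233,428)])
w=plane(s,E,.095);print("pot side",w,w.mean(0))
```

```text
cam [0.299  0.106  1.3318] [0.2588 1.0442 1.008 ]
tongs top [[ 0.4859 -0.2538  0.026 ]
 [ 0.4051 -0.248   0.026 ]
 [ 0.4803 -0.3117  0.026 ]
 [ 0.4024 -0.3012  0.026 ]
 [ 0.3377 -0.268   0.026 ]
 [ 0.574  -0.2537  0.026 ]
 [ 0.5662 -0.33    0.026 ]]
piv .02 [[ 0.3377 -0.268   0.026 ]]
tongs side top [[ 0.4779 -0.3132  0.026 ]
 [ 0.3964 -0.3034  0.026 ]
 [ 0.4843 -0.2526  0.026 ]
 [ 0.4022 -0.249   0.026 ]
 [ 0.3309 -0.27    0.026 ]
 [ 0.5616 -0.3264  0.026 ]
 [ 0.5705 -0.2504  0.026 ]]
tray rect ((586.599365234375, 50.129302978515625), (270.04498291015625, 150.4605712890625), 80.6906509399414)
top [226 165  41  34 106] [237.6 186.7]
top [243 165  10   3  20] [247.4 165.7]
top [268 165  12   6  47] [273.5 167. ]
top [294 165  12   9  69] [299.9 168.7]
top [268 165  52  40 242] [308.  190.5]
top [238 177  10   6  42] [242.9 179.8]
top [238 178  13  11  65] [245.  184.8]
top [264 179  14  14 146] [270.4 185.4]
top [291 182  13  14 143] [297.  188.9]
side [190 150  41  34 391] [206.2 163.2]
side [211 150  13   6  37] [217.3 152.3]
side [232 150  58  26 414] [263.9 161.3]
side [236 163  11   7  37] [240.9 165.6]
side [263 170  27  55 752] [278.6 199.5]
side [243 177  14  17 169] [249.8 185.5]
side [222 179  12   7  39] [228.4 182.5]
side [230 191  14  22 202] [236.2 202.9]
side [208 196  11   9  45] [213.7 200.2]
side [251 200  12  17  23] [256.6 207.7]
side [190 207  38  18 188] [203.5 219.5]
pot [[0.4431 0.4095 0.095 ]
 [0.4398 0.2936 0.095 ]
 [0.5004 0.352  0.095 ]
 [0.3827 0.3518 0.095 ]] [0.4415 0.3517 0.095 ]
pot side [[0.4907 0.38   0.095 ]
 [0.3843 0.3469 0.095 ]
 [0.4553 0.303  0.095 ]
 [0.4222 0.416  0.095 ]] [0.4382 0.3615 0.095 ]
```

>>> arm_command(commands=[0.37, 0.41, -0.05, 0, 0, -0.2, 0.7425, 0.8225, -0.1, 0, 0, -0.4125, 0.7425, 0.8225, -0.1, 0, 0, -0.4125, 0.7425, 0.8225, -0.1, 0, 0, -0.4125, 0.7425, 0.8225, -0.1, 0, 0, -0.4125, 0.7425, 0.8225, -0.1, 0, 0, -0.4125, 0.7425, 0.8225, -0.1, 0, 0, -0.4125, 0.7425, 0.8225, -0.1, 0, 0, -0.4125, 0.7425, 0.8225, -0.1, 0, 0, -0.4125, 0.7425, 0.8225, -0.1, 0, 0, -0.4125, 0.7425, 0.8225, -0.1, 0, 0, -0.4125, 0.7425, 0.8225, -0.1, 0, 0, -0.4125], grip=0, squeeze=25)

```text
clock: 1.8
eef_pos: [0.4414, -0.2797, 0.1747]
ee_rot: [3.141, -0.0, -0.092]
ft_force: [0.8, -0.1, 0.3]
grip_width: 0.999
```

Run:
```python
from h import *
np.set_printoptions(precision=4,suppress=True)
t=imaging.snapshot("top");s=imaging.snapshot("side")
crop(s,180,70,400,235,3.5,"pics/s1.png");crop(t,225,140,425,290,4,"pics/t1.png")
f=lambda k,o,P:(np.array(P,float)+.5)/k-.5+o
T=f(4,(150,140),[(380,172),(485,184),(591,197)])
S=f(3,(180,145),[(170,180),(211,122),(248,72)])
print(plane(t,T,.058));print(plane(s,S,.058))
ct,dt=ray(t,T);cs,ds=ray(s,S)
for a,b in zip(dt,ds):
    k=np.linalg.lstsq(np.c_[a,-b],cs-ct,rcond=None)[0];print("tri",(ct+a*k[0]+cs+b*k[1])/2,(ct+a*k[0]-cs-b*k[1]))
C=f(4,(150,140),[(394,87),(497,100),(601,113)]);print("cells top",plane(t,C,.041))
C=f(3,(180,145),[(103,165),(146,111),(184,63)]);print("cells side",plane(s,C,.041))
print(manip.state()["eef_pos"],manip.state()["ee_rot"])
```

```text
[[ 0.5636  0.1387  0.058 ]
 [ 0.5513  0.0554  0.058 ]
 [ 0.5382 -0.0283  0.058 ]]
[[ 0.5621  0.1431  0.058 ]
 [ 0.549   0.0559  0.058 ]
 [ 0.5353 -0.0261  0.058 ]]
tri [0.564  0.1388 0.0535] [0.001  0.0001 0.0002]
tri [0.5503 0.0553 0.0575] [0.0021 0.0002 0.0004]
tri [ 0.5373 -0.0286  0.0559] [0.0026 0.0003 0.0005]
cells top [[ 0.6374  0.126   0.041 ]
 [ 0.6239  0.0426  0.041 ]
 [ 0.6105 -0.0413  0.041 ]]
cells side [[ 0.6344  0.127   0.041 ]
 [ 0.6202  0.0424  0.041 ]
 [ 0.6067 -0.0388  0.041 ]]
[ 0.4416 -0.2794  0.1747] [ 3.1415 -0.     -0.091 ]
```

View pics/s1.png

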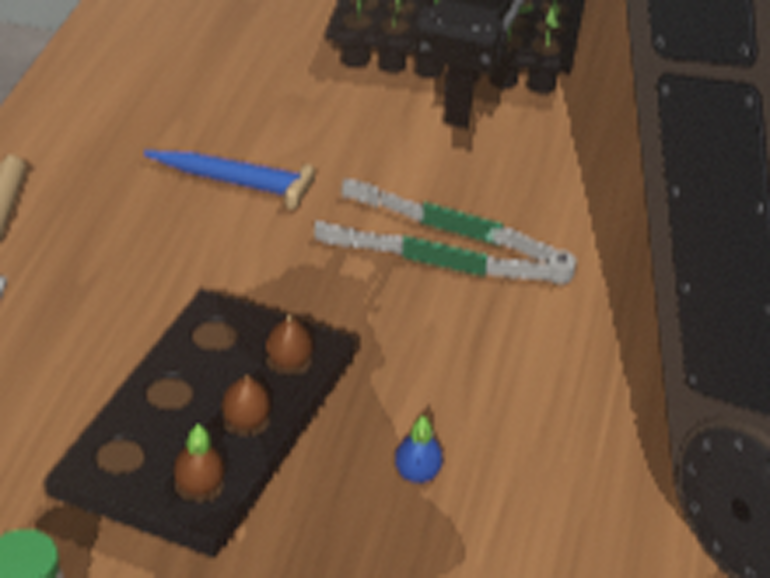

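View pics/t1.png

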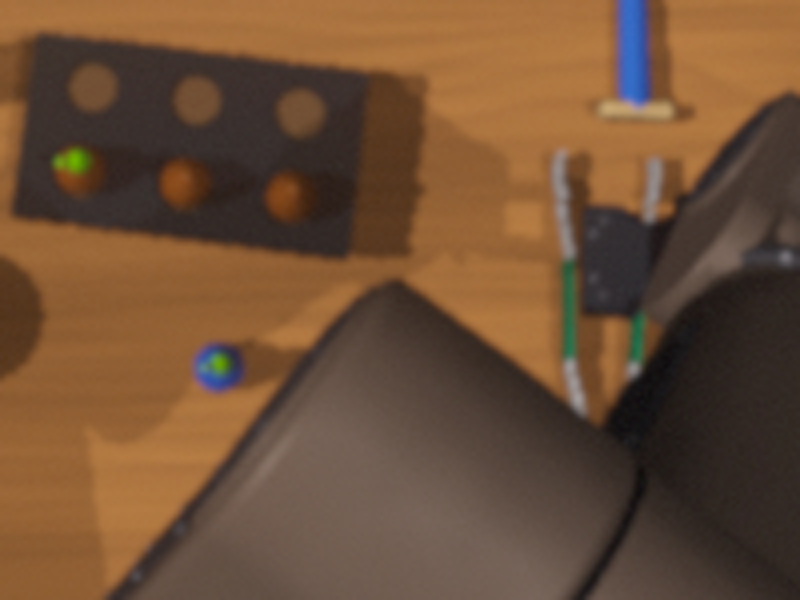

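The tongs lie as measured, and the gripper hangs above them. I'll descend, then squeeze to 55 mm.

>>> arm_command(commands=[0, 0, -0.12, 0, 0, 0, 0, 0, -0.24, 0, 0, 0, 0, 0, -0.32, 0, 0, 0, 0, 0, -0.37, 0, 0, 0, 0, 0, -0.4, 0, 0, 0, 0, 0, -0.42, 0, 0, 0, 0, 0, -0.4275, 0, 0, 0, 0, 0, -0.4275, 0, 0, 0, 0, 0, -0.4275, 0, 0, 0, 0, 0, -0.4275, 0, 0, 0])

```text
clock: 3.15
eef_pos: [0.442, -0.2791, 0.004]
ee_rot: [3.141, -0.001, -0.09]
ft_force: [-0.8, -0.1, -0.2]
grip_width: 1.001
```

Run:
```python
from h import *
s=imaging.snapshot("side")
crop(s,240,90,360,180,6,"pics/s2.png")
```

```text
(no output)
```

View pics/s2.png

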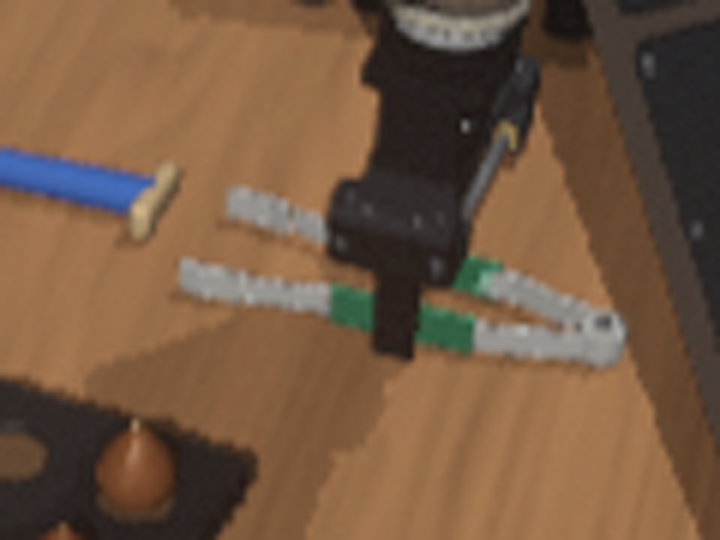

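The near finger (x≈397 in the crop) sits at mid-pad (330–475), outside the arm. Closing to 55 mm now.

>>> arm_command(commands=[0, 0, 0, 0, 0, 0, 0, 0, 0, 0, 0, 0, 0, 0, 0, 0, 0, 0, 0, 0, 0, 0, 0, 0, 0, 0, 0, 0, 0, 0, 0, 0, 0, 0, 0, 0, 0, 0, 0, 0, 0, 0, 0, 0, 0, 0, 0, 0], grip=0.43, squeeze=25)

```text
clock: 4.2
eef_pos: [0.4418, -0.279, 0.0037]
ee_rot: [3.142, 0.0, -0.09]
ft_force: [0.3, -0.1, 0.4]
grip_width: 0.573
```

>>> arm_command(commands=[0, 0, 0.03, 0, 0, 0, 0, 0, 0.08, 0, 0, 0, 0, 0, 0.16, 0, 0, 0, 0, 0, 0.24, 0, 0, 0, 0, 0, 0.32, 0, 0, 0, 0, 0, 0.38, 0, 0, 0, 0, 0, 0.4, 0, 0, 0, 0, 0, 0.4, 0, 0, 0, 0, 0, 0.4, 0, 0, 0, 0, 0, 0.4, 0, 0, 0])

```text
clock: 5.45
eef_pos: [0.4416, -0.2788, 0.1628]
ee_rot: [-3.141, 0.001, -0.09]
ft_force: [-0.5, 0.1, -1.0]
grip_width: 0.57
```

Run:
```python
from h import *
s=imaging.snapshot("side");t=imaging.snapshot("top")
crop(s,250,40,370,140,6,"pics/s3.png");crop(t,340,150,430,240,6,"pics/t3.png")
```

```text
(no output)
```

View pics/s3.png

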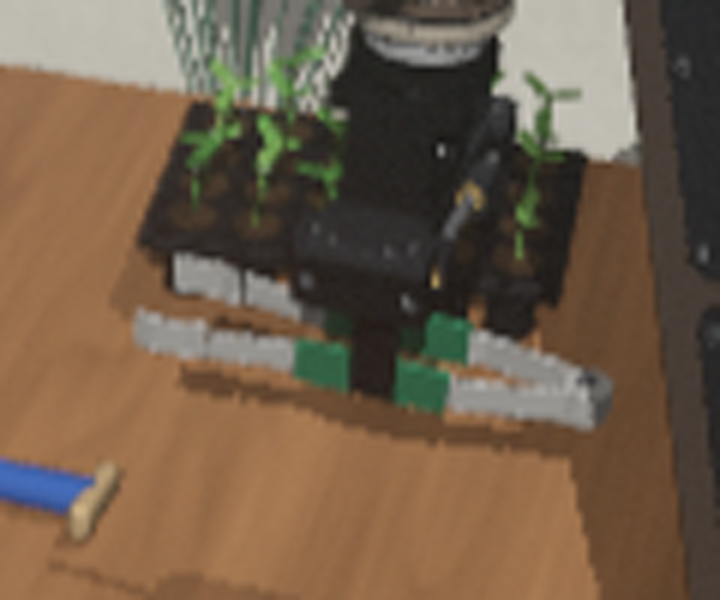

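View pics/t3.png

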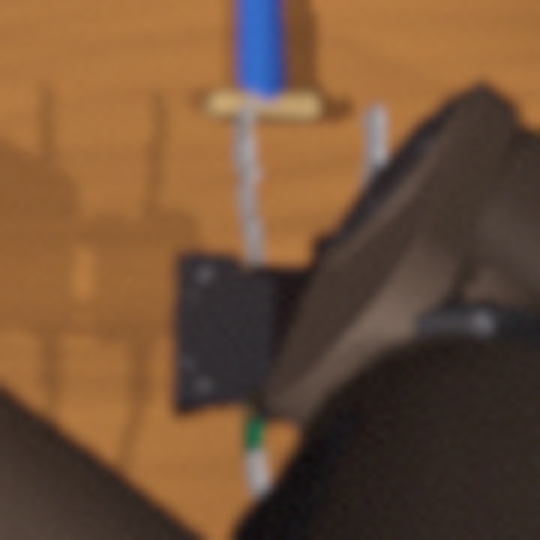

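Run:
```python
from h import *
np.set_printoptions(precision=4,suppress=True)
s=imaging.snapshot("side");t=imaging.snapshot("top")
f=lambda k,o,P:(np.array(P,float)+.5)/k-.5+o
T=f(6,(340,150),[(248,100),(376,104)]);S=f(6,(250,40),[(137,310),(178,254)])
ct,dt=ray(t,T);cs,ds=ray(s,S);L=[]
for a,b in zip(dt,ds):
    k=np.linalg.lstsq(np.c_[a,-b],cs-ct,rcond=None)[0];p=(ct+a*k[0]+cs+b*k[1])/2;L.append(p);print(p,ct+a*k[0]-cs-b*k[1])
print(np.mean(L,0))
g=np.array([.4416,-.2788,.1628+.0093]);x=np.array([np.cos(-.09),np.sin(-.09),0])
print("expect",g+x*.129+[0,0,.010])
print(plane(s,f(6,(250,40),[(600,372)]),.185))
print(manip.state()["ft_torque"])
```

```text
[ 0.5729 -0.2592  0.183 ] [0.0019 0.0002 0.0004]
[ 0.5676 -0.3204  0.1839] [0.0046 0.0005 0.0009]
[ 0.5703 -0.2898  0.1834]
expect [ 0.5701 -0.2904  0.1821]
[[ 0.3272 -0.2739  0.185 ]]
[-0.0255  0.0371  0.0173]
```

The tongs are level in the grip, and the jaw tip measured within 1.5 mm of the expected point. Next is transit over the bulb.

>>> arm_command(commands=[0, 0.04, 0, 0, 0, 0, 0, 0.12, 0, 0, 0, 0, 0.01, 0.22, 0, 0, 0, 0, 0.01, 0.32, 0, 0, 0, 0, 0.02, 0.42, 0, 0, 0, 0, 0.02, 0.52, 0, 0, 0, 0, 0.025, 0.62, 0, 0, 0, 0, 0.03, 0.72, 0, 0, 0, 0, 0.031, 0.82, 0, 0, 0, 0, 0.031, 0.9, 0, 0, 0, 0, 0.031, 0.9, 0, 0, 0, 0, 0.031, 0.9, 0, 0, 0, 0])

```text
clock: 7.15
eef_pos: [0.4538, 0.0811, 0.1637]
ee_rot: [3.141, 0.0, -0.089]
ft_force: [0.5, -0.2, -1.7]
grip_width: 0.568
```

>>> arm_command(commands=[0, 0.05, 0, 0, 0, 0, 0, 0.11, 0, 0, 0, 0, 0, 0.15, 0, 0, 0, 0, 0, 0.17, 0, 0, 0, 0, 0, 0.17, -0.04, 0, 0, 0, 0, 0.17, -0.08, 0, 0, 0, 0, 0.17, -0.08, 0, 0, 0, 0, 0.17, -0.08, 0, 0, 0, 0, 0.17, -0.08, 0, 0, 0])

```text
clock: 8.28
eef_pos: [0.4545, 0.1489, 0.1322]
ee_rot: [-3.141, -0.001, -0.09]
ft_force: [-0.5, -0.2, -0.6]
grip_width: 0.569
```

Run:
```python
from h import *
s=imaging.snapshot("side");t=imaging.snapshot("top")
crop(s,190,110,320,240,4.6,"pics/s4.png");crop(t,205,130,335,260,4.6,"pics/t4.png")
```

```text
(no output)
```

View pics/s4.png

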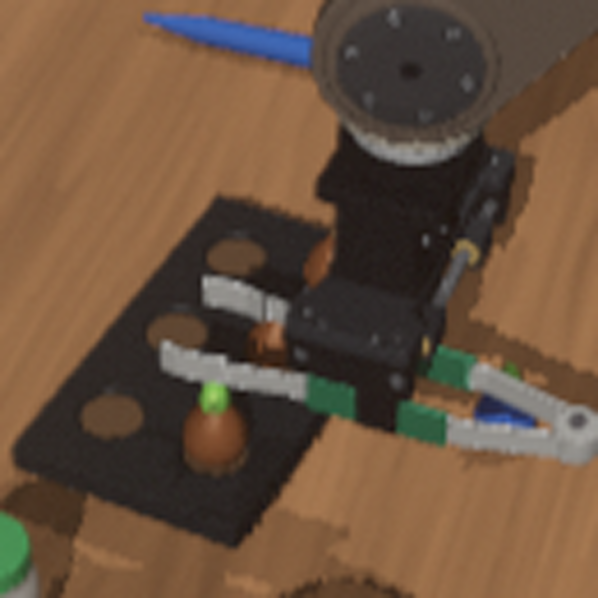

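View pics/t4.png

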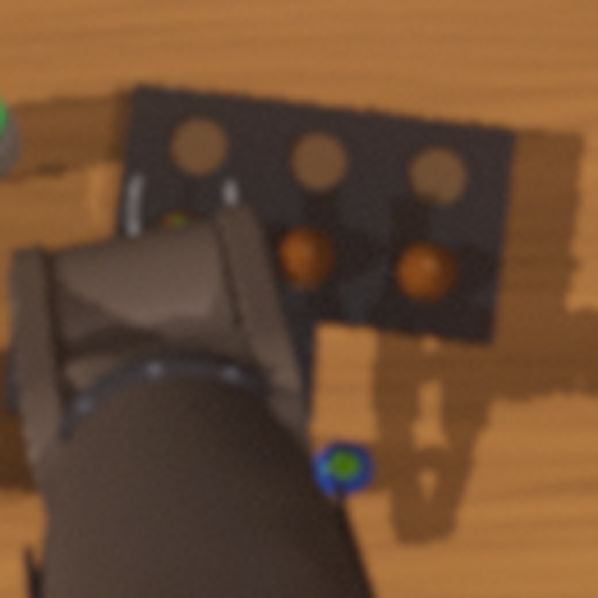

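The jaws straddle the bulb laterally (top crop x 137 and 230; shoot at 177). Descending slowly.

>>> arm_command(commands=[0, 0, -0.03, 0, 0, 0, 0, 0, -0.06, 0, 0, 0, 0, 0, -0.09, 0, 0, 0, 0, 0, -0.12, 0, 0, 0, 0, 0, -0.15, 0, 0, 0, 0, 0, -0.17, 0, 0, 0, 0, 0, -0.185, 0, 0, 0, 0, 0, -0.195, 0, 0, 0, 0, 0, -0.195, 0, 0, 0, 0, 0, -0.195, 0, 0, 0, 0, 0, -0.195, 0, 0, 0])

```text
clock: 9.75
eef_pos: [0.4543, 0.149, 0.0539]
ee_rot: [-3.142, -0.0, -0.09]
ft_force: [-0.2, -0.1, -1.4]
grip_width: 0.571
```

Run:
```python
from h import *
s=imaging.snapshot("side");t=imaging.snapshot("top")
crop(s,200,150,300,240,6,"pics/s5.png");crop(t,215,140,295,210,7,"pics/t5.png")
```

```text
(no output)
```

View pics/s5.png

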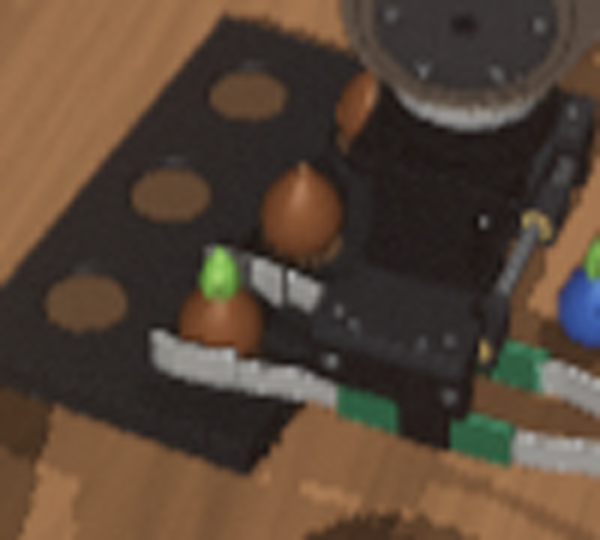

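View pics/t5.png

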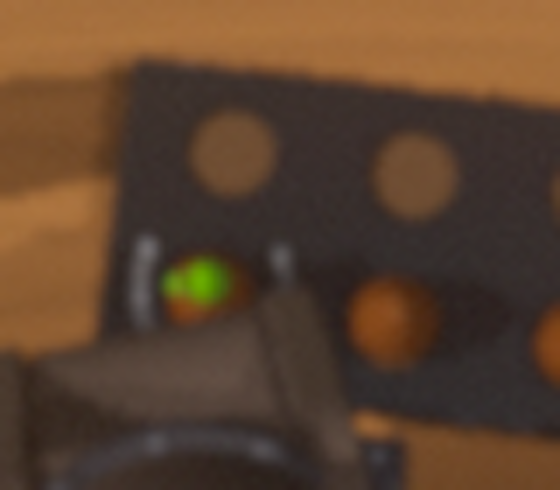

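Run:
```python
from h import *
np.set_printoptions(precision=4,suppress=True)
s=imaging.snapshot("side");t=imaging.snapshot("top")
f=lambda k,o,P:(np.array(P,float)+.5)/k-.5+o
T=f(7,(215,140),[(147,236),(282,246)]);S=f(6,(200,150),[(153,330),(213,250)])
ct,dt=ray(t,T);cs,ds=ray(s,S);L=[]
for a,b in zip(dt,ds):
    k=np.linalg.lstsq(np.c_[a,-b],cs-ct,rcond=None)[0];p=(ct+a*k[0]+cs+b*k[1])/2;L.append(p);print(p,ct+a*k[0]-cs-b*k[1])
m=np.mean(L,0);print(m, "jaw mid",m-.019*np.array([.996,-.09,0]))
# bulb projections
for y in(.139,):
  for S_,k,o in((t,7,(215,140)),(s,6,(200,150))):
    print((proj(S_,[[.564,y,.058],[.564,y,.087],[.564,y,.106]])-o)*k)
```

```text
[0.5891 0.1659 0.0729] [0.0045 0.0005 0.0011]
[0.5818 0.105  0.0707] [0.007  0.0008 0.0016]
[0.5855 0.1354 0.0718] jaw mid [0.5666 0.1372 0.0718]
[[206.725  297.5143]
 [204.706  284.2988]
 [203.3333 275.3132]]
[[216.816  321.1654]
 [216.2937 276.1203]
 [215.9434 245.8701]]
```

>>> arm_command(commands=[0, 0, -0.004, 0, 0, 0, 0, 0, -0.004, 0, 0, 0, 0, 0, -0.004, 0, 0, 0, 0, 0, -0.004, 0, 0, 0, 0, 0, -0.004, 0, 0, 0, 0, 0, -0.004, 0, 0, 0, 0, 0, -0.004, 0, 0, 0, 0, 0, -0.004, 0, 0, 0, 0, 0, -0.004, 0, 0, 0, 0, 0, -0.004, 0, 0, 0], grip=1, squeeze=26)

```text
clock: 11.2
eef_pos: [0.4542, 0.149, 0.0521]
ee_rot: [3.142, -0.0, -0.09]
ft_force: [-0.1, -0.5, -1.2]
grip_width: 0.462
```

Run:
```python
from h import *
s=imaging.snapshot("side")
crop(s,200,150,300,240,6,"pics/s6.png")
```

```text
(no output)
```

View pics/s6.png

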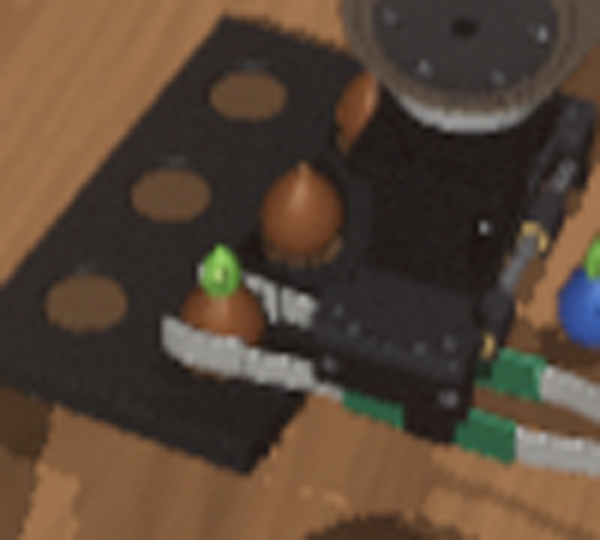

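Opening is 43.9 mm, so the jaws are closed on the bulb. Lifting slowly.

>>> arm_command(commands=[0, 0, 0.01, 0, 0, 0, 0, 0, 0.03, 0, 0, 0, 0, 0, 0.06, 0, 0, 0, 0, 0, 0.1, 0, 0, 0, 0, 0, 0.15, 0, 0, 0, 0, 0, 0.2, 0, 0, 0, 0, 0, 0.25, 0, 0, 0, 0, 0, 0.28, 0, 0, 0, 0, 0, 0.29, 0, 0, 0, 0, 0, 0.29, 0, 0, 0, 0, 0, 0.29, 0, 0, 0, 0, 0, 0.29, 0, 0, 0])

```text
clock: 12.75
eef_pos: [0.4541, 0.149, 0.1676]
ee_rot: [3.141, 0.001, -0.09]
ft_force: [0.2, -0.3, -1.8]
grip_width: 0.467
```

Run:
```python
from h import *
s=imaging.snapshot("side");t=imaging.snapshot("top")
crop(s,180,110,300,210,6,"pics/s7.png");crop(t,200,130,310,230,6,"pics/t7.png")
```

```text
(no output)
```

View pics/s7.png

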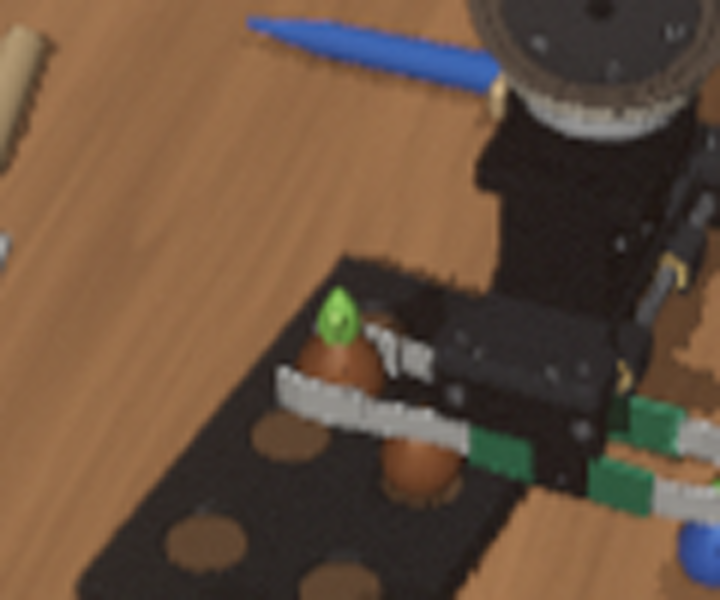

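View pics/t7.png

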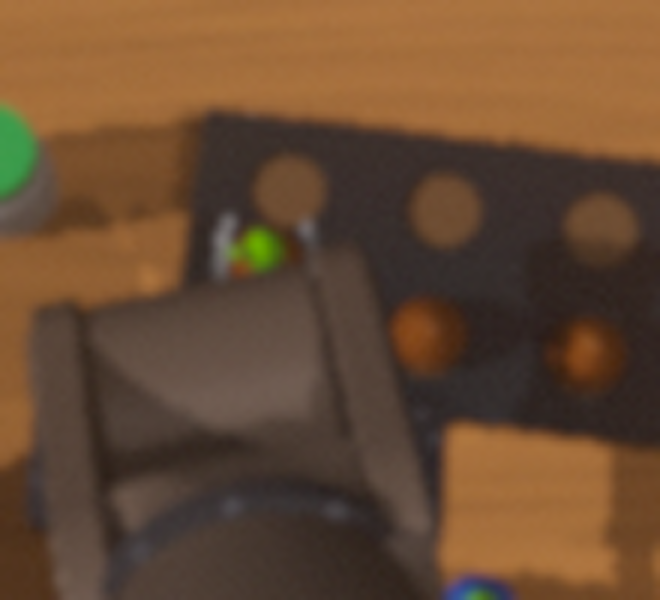

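The bulb hangs upright in the jaws, clear of the tray, and the neighbouring bulbs are still in place. Refining the pot position now.

Run:
```python
from h import *
np.set_printoptions(precision=4,suppress=True)
s=imaging.snapshot("side");t=imaging.snapshot("top")
crop(s,220,235,300,310,8,"pics/s_pot.png");crop(t,150,195,205,250,10,"pics/t_pot.png")
```

```text
(no output)
```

View pics/s_pot.png

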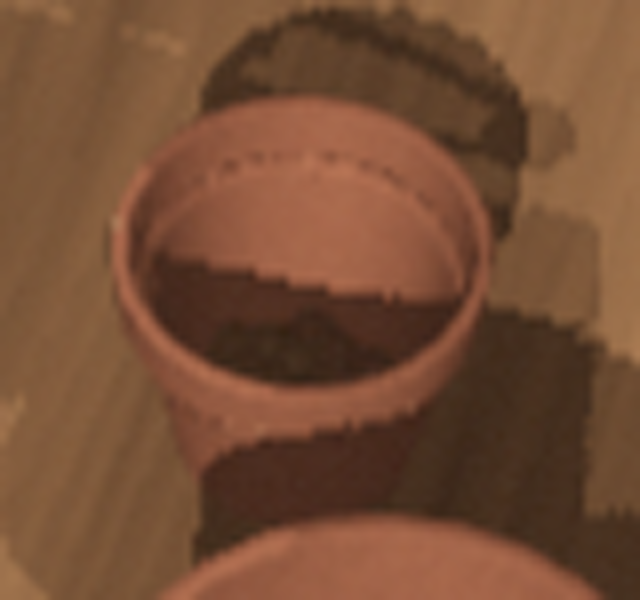

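View pics/t_pot.png

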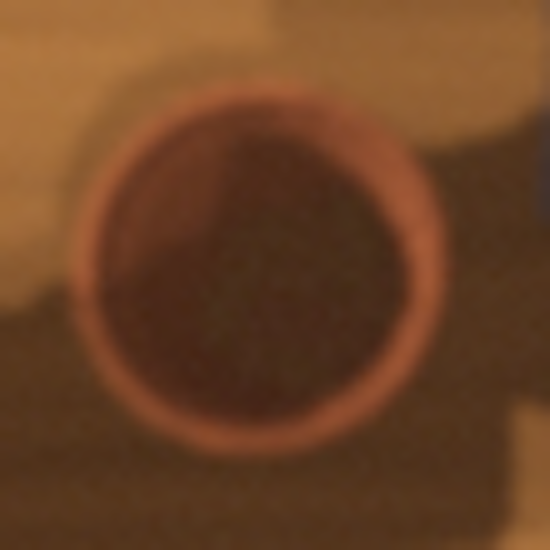

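Run:
```python
from h import *
np.set_printoptions(precision=4,suppress=True)
s=imaging.snapshot("side");t=imaging.snapshot("top")
f=lambda k,o,P:(np.array(P,float)+.5)/k-.5+o
w=plane(s,f(8,(220,235),[(114,240),(491,240),(302,96),(302,398)]),.095);print(w,w.mean(0))
w=plane(t,f(10,(150,195),[(70,270),(447,270),(255,78),(255,455)]),.095);print(w,w.mean(0))
# bulb shoot tip/jaws for carried offset
S=f(6,(180,110),[(341,285)]);T=f(6,(200,130),[(260,245)])
ct,dt=ray(t,T);cs,ds=ray(s,S)
k=np.linalg.lstsq(np.c_[dt[0],-ds[0]],cs-ct,rcond=None)[0];print(ct+dt[0]*k[0],cs+ds[0]*k[1],manip.state()["eef_pos"],manip.state()["grip_width"])
```

```text
[[0.4936 0.3703 0.095 ]
 [0.387  0.3371 0.095 ]
 [0.4561 0.3006 0.095 ]
 [0.4246 0.4081 0.095 ]] [0.4403 0.354  0.095 ]
[[0.4426 0.4105 0.095 ]
 [0.4393 0.2947 0.095 ]
 [0.5005 0.3538 0.095 ]
 [0.3845 0.3535 0.095 ]] [0.4417 0.3531 0.095 ]
[0.5638 0.1383 0.2249] [0.5621 0.1381 0.2245] [0.4542 0.149  0.168 ] 0.4611993022164886
```

>>> arm_command(commands=[-0.01, 0.015, 0, 0, 0, 0.01, -0.03, 0.05, 0, 0, 0, 0.04, -0.065, 0.1, 0, 0, 0, 0.08, -0.105, 0.16, 0, 0, 0, 0.13, -0.15, 0.225, 0, 0, 0, 0.19, -0.195, 0.29, 0, 0, 0, 0.245, -0.235, 0.35, 0, 0, 0, 0.295, -0.265, 0.4, 0, 0, 0, 0.335, -0.285, 0.43, 0, 0, 0, 0.36, -0.297, 0.446, 0, 0, 0, 0.375, -0.3025, 0.454, 0, 0, 0, 0.382, -0.3025, 0.454, 0, 0, 0, 0.382])

```text
clock: 14.55
eef_pos: [0.3333, 0.3304, 0.168]
ee_rot: [3.141, 0.0, 0.21]
ft_force: [-0.3, 0.6, -2.2]
grip_width: 0.458
```

>>> arm_command(commands=[0, 0, 0, 0, 0, 0, 0, 0, 0, 0, 0, 0, 0, 0, 0, 0, 0, 0, 0, 0, 0, 0, 0, 0])

```text
clock: 15.05
eef_pos: [0.3333, 0.3305, 0.168]
ee_rot: [3.141, 0.0, 0.21]
ft_force: [0.2, 0.5, -1.3]
grip_width: 0.461
```

Run:
```python
from h import *
s=imaging.snapshot("side");t=imaging.snapshot("top")
crop(s,180,150,340,300,5,"pics/s8.png" );crop(s,170,170,330,290,4.9,"pics/s8.png");crop(t,120,150,320,300,4,"pics/t8.png")
print(manip.state()["joint_pos"].round(2))
```

```text
[ 0.64  0.33  1.98 -0.    0.82  2.  ]
```

View pics/s8.png

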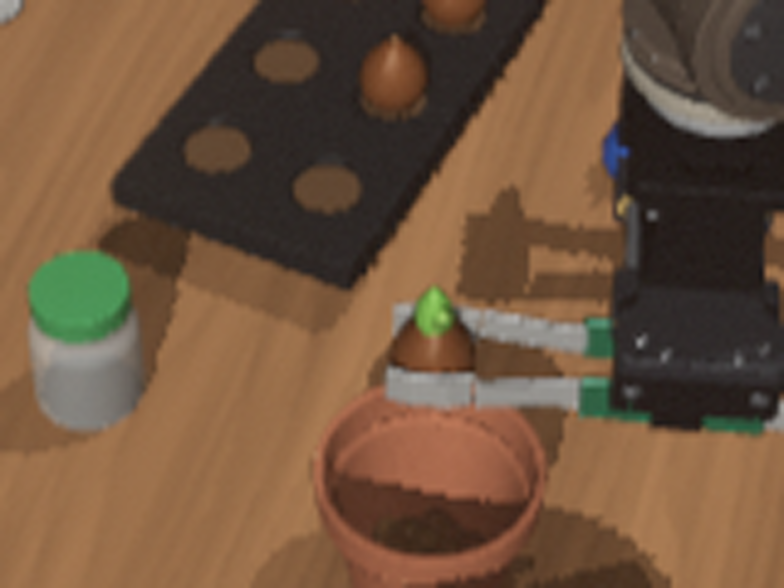

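View pics/t8.png

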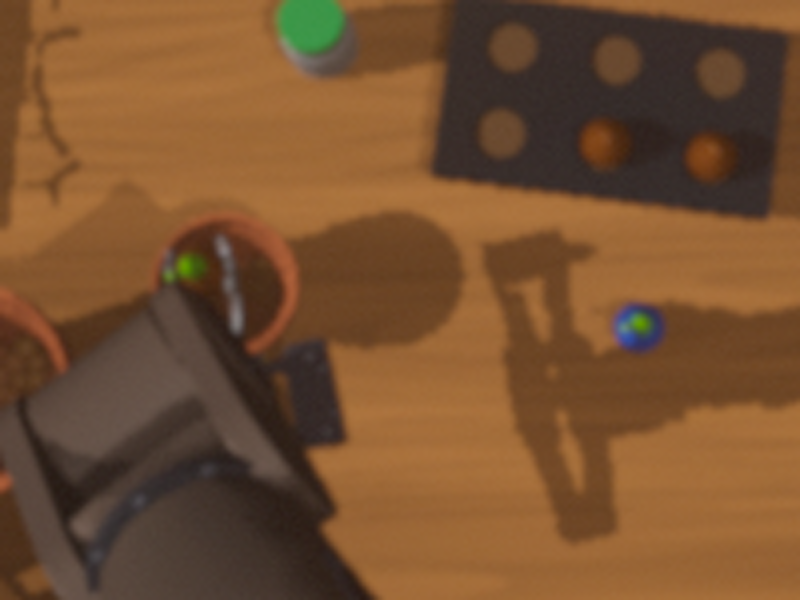

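Run:
```python
from h import *
np.set_printoptions(precision=4,suppress=True)
s=imaging.snapshot("side");t=imaging.snapshot("top")
f=lambda k,o,P:(np.array(P,float)+.5)/k-.5+o
S=f(4.9,(170,170),[(433,290),(433,350)]);T=f(4,(120,150),[(192,265)])
ct,dt=ray(t,T);cs,ds=ray(s,S)
k=np.linalg.lstsq(np.c_[dt[0],-ds[0]],cs-ct,rcond=None)[0];print("shoot tip",ct+dt[0]*k[0],cs+ds[0]*k[1])
print("bulb widest side", plane(s,S[1:],.175))
P=proj(s,[[.441,.3535,.175],[.441,.3535,.223]]);print(((P-(170,170))*4.9))
P=proj(t,[[.441,.3535,.175],[.441,.3535,.223]]);print(((P-(120,150))*4))
# others: compare with first pics
h0=cv2.imread("pics/top0.png");h1=t["pixels"][:,:,::-1]
d=cv2.absdiff(h0,h1).max(2)
for n,(a,b,c,e) in dict(bulbs=(262,175,308,200),dibber=(374,118,396,172),jar=(187,146,210,170)).items(): print(n,(d[b:e,a:c]>60).sum())
st=manip.state();print(st["clock"],abs(st["dq"]).max(),st["grip_width"])
```

```text
shoot tip [0.4435 0.35   0.2161] [0.4428 0.35   0.216 ]
bulb widest side [[0.4419 0.3498 0.175 ]]
[[430.7346 354.4065]
 [433.1585 284.0366]]
[[198.1456 274.0864]
 [183.315  265.9929]]
bulbs 0
dibber 0
jar 0
15.25 0.0012002553495478378 0.4611258824099808
```

The bulb axis is within about 4 mm of the pot's axis and roughly 80 mm above the rim. It is upright and still, and nothing else has moved. Handing in.

```bash
python3 -c "
from plant import order,manip
print(order.hand_in()); print(manip.state()['clock'])"
```

```text
the job is handed in; nothing more can be done
None
the job is handed in; nothing more can be done
```

The job is handed in: the sprouted bulb is held in the tongs, shoot up and still, over the middle of the smaller clay pot. I gripped the tongs at the green pads, carried them slightly squeezed to the bulb, and closed the jaws on it with 26 N. I then lifted it out of the tray and carried it over. The system gave no verdict on hand-in.

**Last checks:**
- **Position:** the shoot tip, found from both cameras, was about 4 mm from the measured pot axis. The widest band was roughly 75 to 80 mm above the rim, inside the allowed 22 to 130 mm.
- **Grip:** the opening read 43.8 mm, which matches a bulb in the jaws. Joint speeds were essentially zero.
- **Undisturbed items:** the other two bulbs, the dibber and the jar showed no change from the first top picture.
- **Time:** about 15 s of the 48 s allowed.

**Small disagreements:** two readings of the shoot tip gave the bulb's height as 168 to 177 mm, against 174 mm expected from the lift. The side and top cameras differed by 1 to 4 mm on the bulb's position. My first rough measurement of the pot differed by 10 mm between the two views, but a closer one agreed within 2 mm. None of the checks failed.

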